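# Hook the lamp cartridge out of the microscope light housing

## Robot

A 7-joint arm with a two-finger parallel gripper is mounted at the origin on the work surface. World frame = base frame: x ahead of the robot, y to its left, z up, the work surface at z = 0. Lengths are in m, angles in rad, forces in N, time in s.
With the tool pointing down it reaches from about 0.35 to 0.9 m from the base axis. Payload 8.1 kg.
Tool frame: the origin (TCP) lies at the very end of the fingers, on their centre line; the grasp point (between the pads) lies 19 mm behind it; z points along the fingers, y is the line along which they close (so a half turn about z gives the same grasp; the last joint's range is limited). The gripper opens to 92 mm and grips with 3 to 60 N. Pads are 19 mm wide; open, the fingers measure 130 mm over their backs; the gripper's body (75 mm by 190 mm) begins 47 mm behind the grasp point.
Start: joints at [1.241, 0.434, 0.025, 1.573, -0.012, 1.134, -0.075], TCP at [0.141, -0.609, 0.203] pointing down, gripper open.
Joint ranges: [-2.62, 2.62], [-0.44, 2.09], [-1.27, 1.32], [0.08, 2.57], [-1.32, 4.46], [0.12, 2], [-2.74, 2.74]. Speed limits (rad/s): [2.22, 2.22, 3.01, 3.01, 3.14, 3.14, 3.14].

## Interface

Orientations are given as a rotation vector (axis times angle).
In Python, from cell import arm gives the robot as it stands.
- The arm moves only by the tool jog_arm, never from a script. Its argument "rows" is a list of rows, each a list of 3 entries, a list of its own where there are three numbers: the shift along the world's x, y, z in cm, then the turn, a rotation vector about the world's x, y, z in degrees, then the opening, from 0 (shut) to 1 (fully open). A call has 1 to 8 rows; each row is the pose to reach, as a shift and turn from the pose commanded when the call began; what a row does not reach only later rows make up. A row lasts 1/8 s, in which the tool goes at most 62.5 mm and 10.7 degrees, less where a joint would pass 70% of its speed; a pose out of reach is approached as far as the arm can. A call with a gripper value outside its range is refused whole. The fingers move at their own pace and stop on an object; "newtons" is the grip in N (left out, the last holds). Time passes only in rows, so rows that repeat a pose let the fingers close. It gives the time, the measured TCP pose, the force, the opening and the grip force at its end, in the units of the state.
- arm.observe(): the state, without advancing time (a new reading comes with each control period).
- arm.get_image(name): name is "scene" or "top" or "wrist"; returns a dict with "img" (480x640x3 uint8, red, green, blue), "depth" (480x640 float32, m along the optical axis (not along the pixel's ray), 0 where there is no reading), "fx", "fy", "cx", "cy" (pixels), "rvec" (rotation vector, rad) and "tvec" (3), from world to camera coordinates, as OpenCV has them; the wrist camera has in their place "mount" (4x4, takes a point from camera to tool coordinates, whose origin is the TCP and whose axes are the flange's). Camera axes: x right, y down, z forward; pixel columns grow to the right and rows downward; lengths in m; the calibration is good to about 2 mm. A picture is of the moment at which its call begins: read the wrist's pose just before it.
- arm.sign_off(): hands the job in; it is judged then, once.
The state is a dict: "clock": time; "joints": joint angles; "dq": joint speeds; "joint_efforts": joint torques, N m; "position": TCP position; "ee_rot": TCP orientation; "force": force on the tool from outside, world axes, zero at the start; "ft_torque": the same for the moment, N m; "width": opening from 0.0 (shut) to 1.0 (fully open); "gripper_force": force on a finger pad.
Only numpy, scipy, OpenCV 4.12 (cv2) and the standard library are available. Lean on these libraries where they do the work, as an engineer would, in place of code of your own. Each camera call takes 0.05 s, during which the arm holds its last target. There are 200 camera calls.

## Task

Take the hook tool from its stand, catch the red pull loop of the lamp cartridge at the bottom of the light housing's well, turn it counter-clockwise (seen from above) under a light pull until its lugs find the gates of the hidden retaining ring, and draw it out. Set the cartridge down gently, standing upright in the black tray, and hang the hook tool back in its stand. Touch the cartridge with the hook only, never push or pull it with more than 20 N, do not drop it, and leave the other things on the bench where they are.

Things in the scene. Friction and masses are not known exactly. Their poses are not given: they have to be found in the camera images.
- hook_tool: Hook tool hanging upright in the stand. Origin on the handle's axis at the underside of its black collar; z up. Blue square handle 18 x 18 mm, 4 to 50 mm above the origin; collar 36 x 36 mm, 4 mm thick. Below it a steel strip 14 mm wide (along y), 3 mm thick, at x = -5 mm, runs down to 103 mm below the origin and ends in an upturned hook. About 90 g.
- cradle (a point): Middle of the hook's cradle floor, on the handle's axis, 100 mm below the tool's origin. The foot under it is 3 mm thick and 13 mm long; the tip, 3 mm thick at x = +5 mm, stands 6 mm above the cradle floor. The cradle between strip and tip is 7 mm wide; the loop's bar has about 0.2 rad of slack in it. The hook opens upward with its tip on the tool's +x side.
- stand: Grey fixed block 70 x 70 mm, 112 mm high, origin at the centre of its underside. A square hole 24 x 24 mm (sides along its x and y) goes right through, centred; the hook hangs in it with the collar on the top face, any quarter turn round.
- housing: White fixed light housing 110 x 110 mm, 115 mm high, origin at the centre of its underside. A round well of 52 mm diameter opens in its top, centred. The cartridge stands in it 8 mm above the origin on a sprung plate, which gives 6 mm at 1 N/mm from about 3.5 N on. A dark steel retaining ring in the well, 17 to 22 mm above the origin, inner diameter 40 mm, has two opposite gates about 17 mm wide.
- ring_level (a point): On the well's axis at the retaining ring's underside, 17 mm above the housing's origin; it does not show how the ring is turned. The gates' direction is unknown: the cartridge must turn counter-clockwise from above by 0.35 to 1.2 rad (fit within 0.15). Out of line, it lifts 2 mm, then the ring gives 6 mm at 1.5 N/mm from 1.5 N on, then stops hard; in line it lifts freely.
- cartridge: Brass lamp cartridge standing in the well, origin at the centre of its underside, z up. Body 37 mm diameter, 20 mm high; two lugs along its x axis, 49 mm across, 8 mm wide, 2 to 7 mm above the origin. On its top a red pull loop, in line with the lugs, which takes at most 20 N. Mass 80 to 170 g.
- loop (a point): Middle of the red loop's top bar, 41 mm above the cartridge's origin. The bar is round, 4 mm thick, along the cartridge's x axis, with legs at x = -12 and +12 mm; the opening under it is 20 mm wide and 19 mm high, down to the cartridge's flat top.
- tray: Black fixed tray 120 x 120 mm, 18 mm high, wall 4 mm, inner floor 4 mm above the bench; origin at the centre of its underside.
- dispenser: White dispenser jar with steel cap, 66 mm diameter, 125 mm high, bystander; origin at the centre of its underside.
- tip_cleaner: Gold tip cleaner cup, 72 mm diameter, about 76 mm high, bystander; origin at the centre of its underside.
- spool: Wire spool, white rims, 56 mm diameter, 40 mm high, bystander; origin at the centre of its underside.
Not all that is in view belongs to the job. Leave any blue look-alike of the stand alone. Several things have the shape of the hook_tool; the one meant has the colours described above.

How it is judged:
On the way:
1. the cartridge hangs on the hook, wholly above the well (z of cartridge in the frame of housing above 0.115 m and contact force between hook_tool and cartridge above 0.3 N), for 0.2 s.
At the end, for the whole second after the job is handed in: The cartridge stands upright (within 0.12 rad) and at rest on the tray's floor inside its walls, off the hook; the hook tool hangs upright (within 0.1 rad) in the stand's hole with its collar on the stand's top (within 4 mm in height, 10 mm sideways), at rest (height (world z) of cartridge between 0.001 and 0.008 m and angle between cartridge's own z axis and vertical below 0.12 rad and x of cartridge in the frame of tray between -0.045 and 0.045 m and y of cartridge in the frame of tray between -0.045 and 0.045 m and linear speed of each of cartridge, hook_tool below 0.02 m/s and contact force between hook_tool and cartridge below 0.1 N and horizontal distance between hook_tool and stand below 0.01 m and z of hook_tool in the frame of stand between 0.109 and 0.116 m and angle between hook_tool's own z axis and vertical below 0.1 rad); the robot touches nothing.
It fails at once if the hook tool pushes or pulls the cartridge with more than 20 N (contact force between hook_tool and cartridge above 20 N).
It fails at once if the gripper or arm touches the cartridge (contact force between any of the fingers, the arm and cartridge above 0.5 N).
It fails at once if the cartridge is dropped or flung (faster than 0.8 m/s) (linear speed of cartridge above 0.8 m/s).
It fails at once if a bystander is moved more than 15 mm (distance of any of dispenser, tip_cleaner, spool from where it was at the start of the episode above 0.015 m).
It also fails if it takes over 67 s, if anything falls off the work surface, if the arm or the gripper's body presses on something with over 40 N, if the wrist force passes 120 N, or if a joint passes its speed limit or range.

## Working session

There is one attempt and no reset: what is moved stays moved. The work goes in short steps, Python scripts to look and compute and a tool call to move; the robot and the scene stay as the last step left them, time stands still between calls to the robot, and variables do not carry over. Pictures are saved under pics/ and viewed, at most 11 in all, crops included, and the job is handed in when it is done.

Besides the shell and the picture viewer there is one more tool, called after ">>>" in YAML: its name, and indented under it one key for each argument. jog_arm: Moves the arm, as the interface text tells. Its arguments: {"type":"object","properties":{"rows":{"type":"array","items":{"type":"array"}},"newtons":{"type":"number"}},"required":["rows"]}

```bash
mkdir -p pics; ls; python3 - <<'E'
from cell import arm
import cv2,numpy as np
print(arm.observe())
for n in("scene","top"):
    d=arm.get_image(n); cv2.imwrite(f"pics/{n}0.png",d["img"][:,:,::-1]); np.savez(f"{n}0.npz",**d)
    print(n,d["fx"],d["cx"],d["cy"],d["rvec"],d["tvec"],(d["depth"]>0).mean())
E
```

```text
pics
{'clock': 0.0, 'joints': array([ 1.24141608,  0.43521406,  0.02495664,  1.57409066, -0.01159358,
        1.13399773, -0.07514282]), 'dq': array([-0.00103028,  0.0004464 ,  0.00160232,  0.00100962, -0.00027524,
        0.00123243,  0.00024029]), 'joint_efforts': array([-6.27362642e-04, -6.67861748e+01,  9.84819755e-01, -3.14452708e+01,
       -6.04838971e-02,  4.30455117e-02,  1.94097893e-04]), 'position': array([ 0.14035135, -0.60847705,  0.20235285]), 'ee_rot': array([-3.11991207e+00, -3.55141077e-01,  4.96728149e-04]), 'force': array([ 0.72099861,  0.69037544, -0.02167969]), 'ft_torque': array([ 0.03501411,  0.00923547, -0.00767034]), 'gripper_force': 0.0, 'width': 0.9993682364068713}
scene 542.9386275840947 325.99674494574566 243.4567985216799 [ 1.10451299  2.40418131 -0.9694056 ] [ 0.34246585 -0.22822616  1.28209018] 0.9958430989583333
top 530.6785907225716 311.13803369456855 246.39557728233123 [ 2.14156873 -2.12095097  0.13479576] [0.02915563 0.56710966 0.90237915] 0.9960514322916667
```

View pics/scene0.png

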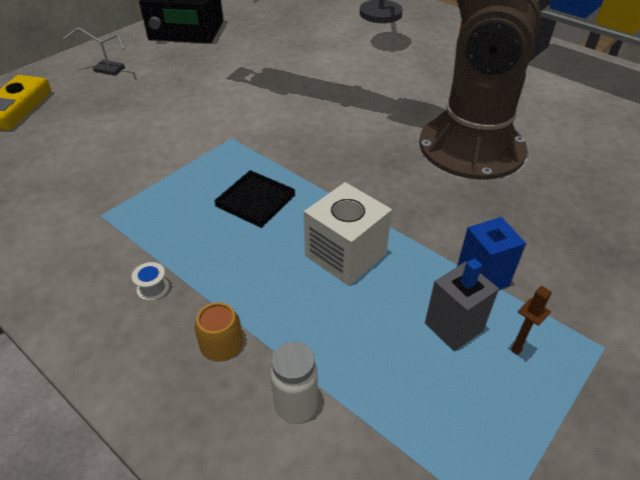

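View pics/top0.png

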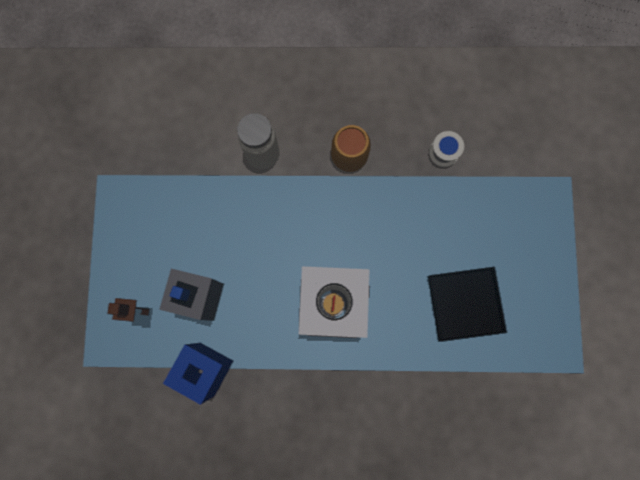

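The scene view shows the grey stand with the blue handle at (470,285), the white housing at (348,230) and the black tray at (256,197). The top view has the stand at (192,294), the handle at (182,293), the housing at (334,302), the tray at (467,303) and the red loop at (334,302) in the well.

```bash
cat > h.py <<'E'
import numpy as np,cv2
from scipy.spatial.transform import Rotation as R
def cloud(d):
    v,u=np.mgrid[:480,:640]; z=d["depth"]
    p=np.dstack([(u-d["cx"])/d["fx"]*z,(v-d["cy"])/d["fy"]*z,z]).reshape(-1,3)
    p=(p-np.ravel(d["tvec"]))@R.from_rotvec(np.ravel(d["rvec"])).as_matrix()
    return p.reshape(480,640,3)
def proj(d,p):
    K=np.array([[d["fx"],0,d["cx"]],[0,d["fy"],d["cy"]],[0,0,1.]])
    return cv2.projectPoints(np.array(p,float).reshape(-1,3),d["rvec"],d["tvec"],K,None)[0][:,0]
def ray(d,uv,h):
    M=R.from_rotvec(np.ravel(d["rvec"])).as_matrix(); uv=np.atleast_2d(uv).astype(float)
    r=np.c_[(uv[:,0]-d["cx"])/d["fx"],(uv[:,1]-d["cy"])/d["fy"],np.ones(len(uv))]@M
    c=-M.T@np.ravel(d["tvec"]); return c+r*((h-c[2])/r[:,2])[:,None]
E
python3 - <<'E'
from h import *
D={n:dict(np.load(n+"0.npz")) for n in("top","scene")}
C={n:cloud(D[n]) for n in D}
def rect(n,box,z0,z1,col=None):
    u0,u1,v0,v1=box; P=C[n][v0:v1,u0:u1].reshape(-1,3); I=D[n]["img"][v0:v1,u0:u1].reshape(-1,3).astype(int)
    m=(P[:,2]>z0)&(P[:,2]<z1)
    if col: m&=col(I)
    P=P[m]; r=cv2.minAreaRect((P[:,:2]*1000).astype(np.float32)); print(n,box,m.sum(),"z",np.median(P[:,2]).round(4),"mean",P[:,:2].mean(0).round(4),np.round(r[0],1),np.round(r[1],1),round(r[2],1))
    return P
blue=lambda I:(I[:,2]>I[:,0]+50)
red=lambda I:(I[:,0]>I[:,1]+60)
for n,bs in(("top",[(155,230,260,325),(290,380,260,345),(420,515,255,350)]),("scene",[(420,500,250,350),(300,395,180,285),(210,300,165,230)])):
    rect(n,bs[0],.107,.118); rect(n,bs[1],.11,.121); rect(n,bs[2],.013,.023); rect(n,bs[2],-.01,.01)
    try: rect(n,bs[0],.150,.175,blue);
    except Exception as e: print(e)
P=rect("top",(312,356,280,325),.042,.06)
I=D["top"]["img"][285:322,314:354]; cv2.imwrite("pics/c.png",cv2.resize(I[:,:,::-1],None,fx=12,fy=12,interpolation=0))
for k in((255,130),(351,140),(447,145)): print(C["top"][k[1],k[0]].round(3))
print(C["top"][285:322:3,320:350:3,2].round(3))
E
```

```text
top (155, 230, 260, 325) 1605 z 0.1122 mean [0.4761 0.2362] [476.6 238. ] [71.1 69.9] 76.9
top (290, 380, 260, 345) 3810 z 0.115 mean [ 0.4658 -0.0056] [466.6  -5.5] [110.  110.2] 87.9
top (420, 515, 255, 350) 663 z 0.0176 mean [ 0.4695 -0.2479] [ 469.8 -246.3] [120.  121.2] 8.2
top (420, 515, 255, 350) 8246 z 0.0023 mean [ 0.4738 -0.2485] [ 474.4 -250.9] [174.7 175.9] 89.0
top (155, 230, 260, 325) 119 z 0.1618 mean [0.4757 0.2397] [475.6 240. ] [16.8 17. ] 72.3
scene (420, 500, 250, 350) 1455 z 0.1137 mean [0.4795 0.2413] [447.9 246.3] [ 72.  134.7] 76.1
scene (300, 395, 180, 285) 2499 z 0.1166 mean [ 0.471  -0.0016] [467.1  -4.5] [113.2 114. ] 88.7
scene (210, 300, 165, 230) 613 z 0.018 mean [ 0.4732 -0.2434] [ 470.6 -246.1] [124.  125.6] 8.6
scene (210, 300, 165, 230) 5048 z 0.0033 mean [ 0.4623 -0.2541] [ 462.  -262.9] [216.8 199.9] 42.4
scene (420, 500, 250, 350) 196 z 0.162 mean [0.4795 0.2419] [476.9 240.2] [19.3 19.2] 71.3
top (312, 356, 280, 325) 71 z 0.0502 mean [ 0.4741 -0.0078] [472.2 -10.7] [52.6 37.1] 48.1
[0.752 0.13  0.125]
[ 0.756 -0.035  0.066]
[ 0.757 -0.212  0.041
[... 251 characters left out ...]
 0.03   0.027  0.007  0.022  0.024  0.084]
 [ 0.033 -0.002  0.028  0.028  0.026  0.05   0.026  0.027  0.022  0.042]
 [ 0.023  0.006  0.029  0.027  0.028  0.024  0.028  0.026  0.022  0.02 ]
 [ 0.021  0.008  0.026  0.029  0.027  0.029  0.029  0.026  0.014  0.02 ]
 [ 0.023  0.01   0.032  0.027  0.032  0.028  0.027  0.029  0.009  0.023]
 [ 0.023  0.021  0.029  0.028  0.051  0.029  0.026  0.03   0.022  0.015]
 [ 0.119  0.023  0.009  0.031  0.029  0.027  0.027  0.006  0.001  0.113]
 [ 0.115  0.115  0.021  0.023  0.014  0.022  0.007 -0.     0.115  0.116]
 [ 0.113  0.115  0.117  0.115  0.118  0.115  0.115  0.117  0.116  0.116]
 [ 0.115  0.114  0.115  0.116  0.114  0.117  0.116  0.114  0.112  0.116]]
```

View pics/c.png

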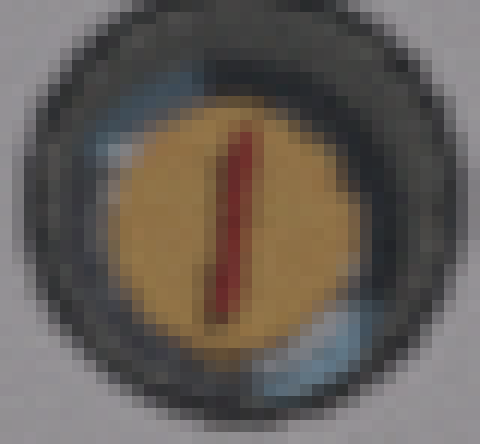

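The crop shows the red bar running from about (334.4,296) to (332.8,311) full-image pixels. Bluish see-through gaps in the ring, probably the gates, lie at upper left and lower right.

```bash
python3 - <<'E'
from h import *
from cell import arm
d=dict(np.load("top0.npz")); P=cloud(d); I=d["img"].astype(int)
m=np.zeros((480,640),bool); m[285:322,314:354]=1
red=m&(I[:,:,0]>I[:,:,1]+45)&(I[:,:,1]<80)
uv=np.argwhere(red)[:,::-1]; print(len(uv)); X=ray(d,uv,.051)[:,:2]*1000
c=X.mean(0); w,V=np.linalg.eigh(np.cov(X.T)); a=V[:,1]*np.sign(V[0,1]); t=(X-c)@a; print("bar",c.round(1),c+a*(t.max()+t.min())/2,"ang",np.degrees(np.arctan2(a[1],a[0])).round(1),"len",np.ptp(t))
for thr in (40,20):
    blue=m&(I[:,:,2]>I[:,:,0]+thr)
    uv=np.argwhere(blue)[:,::-1]; X=ray(d,uv,.02)[:,:2]*1000-[466.6,-5.5]; r=np.hypot(*X.T); an=np.degrees(np.arctan2(X[:,1],X[:,0]))
    for s in (an>-60,an<-60): k=s&(r>17); print(thr,k.sum(),np.sort(an[k]).round(0)[::4],r[k].mean())
s=arm.observe(); M=R.from_rotvec(s["ee_rot"]).as_matrix(); print(M.round(3))
for k in((130,310),(120,308),(146,311),(145,305)): print(P[k[1],k[0]].round(3))
E
```

```text
28
bar [466.1  -4.8] [466.45903116  -4.86249679] ang -6.0 len 24.4654945784699
40 0 [] nan
40 0 [] nan
20 12 [19. 34. 50.] 23.41755131590341
20 25 [-168. -158. -148. -142. -136. -130. -123.] 23.757361152769178
[[ 0.974  0.225 -0.   ]
 [ 0.225 -0.974  0.001]
 [-0.    -0.001 -1.   ]]
[0.449 0.329 0.108]
[0.451 0.331 0.148]
[0.45  0.339 0.   ]
[0.461 0.341 0.003]<stdin>:11: RuntimeWarning: Mean of empty slice.
  ret = ret.dtype.type(ret / rcount)
```

>>> jog_arm:
  rows:
    - [[3,2,5],[0,0,8],1]
    - [[7,6,9],[0,0,16],1]
    - [[11,10,10],[0,0,24],1]
    - [[15,15,10],[0,0,32],1]
    - [[19,20,10],[0,0,40],1]
    - [[23,25,10],[0,0,48],1]
    - [[27,30,10],[0,0,56],1]
    - [[30,34,10],[0,0,63.9],1]
  newtons: 40

```text
clock: 1.1
position: [0.4414, -0.267, 0.303]
ee_rot: [-2.456, -1.959, -0.0]
force: [0.2, -0.9, 0.4]
width: 0.998
gripper_force: 0.0
```

>>> jog_arm:
  rows:
    - [[0.5,6,0],[0,0,0],1]
    - [[1,12,0],[0,0,0],1]
    - [[1.5,18,0],[0,0,0],1]
    - [[2,24,0],[0,0,0],1]
    - [[2.5,30,0],[0,0,0],1]
    - [[3,36,0],[0,0,0],1]
    - [[3.5,42,0],[0,0,0],1]
    - [[3.5,48,0],[0,0,0],1]

```text
clock: 2.1
position: [0.4755, 0.2125, 0.3029]
ee_rot: [2.461, 1.952, -0.001]
force: [1.0, -0.5, -1.5]
width: 1.0
gripper_force: 0.0
```

>>> jog_arm:
  rows:
    - [[0,2.7,0],[0,0,0],1]
    - [[0,2.7,0],[0,0,0],1]
    - [[0,2.7,0],[0,0,0],1]

```text
clock: 2.48
position: [0.4757, 0.2368, 0.3028]
ee_rot: [2.461, 1.952, -0.002]
force: [-0.7, 0.5, -0.8]
width: 1.0
gripper_force: 0.0
```

```bash
cat >> h.py <<'E'
def st():
    from cell import arm
    s=arm.observe(); M=R.from_rotvec(s["ee_rot"]).as_matrix()
    print("t",round(s["clock"],2),"pos",(s["position"]*1000).round(1),"yawY",np.degrees(np.arctan2(M[1,1],M[0,1])).round(1),"tilt",M[:,2].round(3),"F",s["force"].round(2),"T",s["ft_torque"].round(3),"w",round(s["width"],3),"g",round(s["gripper_force"],1),"q7",s["joints"][6].round(2)); return s,M
E
python3 -c "from h import *;st()"
```

```text
t 2.48 pos [475.7 236.8 302.8] yawY -13.2 tilt [-0.    -0.001 -1.   ] F [-0.66  0.55 -0.76] T [-0.049 -0.083 -0.031] w 1.0 g 0.0 q7 -0.99
```

>>> jog_arm:
  rows:
    - [[0,0.2,-5],[0,0,0],1]
    - [[0,0.2,-10],[0,0,0],1]
    - [[0,0.2,-14],[0,0,0],1]
    - [[0,0.2,-16.5],[0,0,0],1]
    - [[0,0.2,-17.7],[0,0,0],1]
    - [[0,0.2,-17.7],[0,0,0],1]
    - [[0,0.2,-17.7],[0,0,0],0]
    - [[0,0.2,-17.7],[0,0,0],0]

```text
clock: 3.48
position: [0.4761, 0.2403, 0.1272]
ee_rot: [2.46, 1.953, 0.003]
force: [-0.4, 0.6, -0.5]
width: 0.832
gripper_force: 0.0
```

>>> jog_arm:
  rows:
    - [[0,0,0],[0,0,0],0]
    - [[0,0,0],[0,0,0],0]
    - [[0,0,0],[0,0,0],0]
    - [[0,0,0],[0,0,0],0]

```text
clock: 3.98
position: [0.4755, 0.24, 0.1261]
ee_rot: [2.46, 1.953, -0.0]
force: [-0.4, 0.1, -0.5]
width: 0.398
gripper_force: 0.0
```

```bash
python3 -c "from h import *;st()"
```

```text
t 3.98 pos [475.5 240.  126.1] yawY -13.1 tilt [-0. -0. -1.] F [-0.44  0.07 -0.49] T [-0.028 -0.108  0.047] w 0.398 g 0.0 q7 -1.12
```

Still closing (18/92 ≈ 0.2). I'll finish the grip, lift 17 cm, then look.

>>> jog_arm:
  rows:
    - [[0,0,0],[0,0,0],0]
    - [[0,0,0],[0,0,0],0]
    - [[0,0,0],[0,0,0],0]
    - [[0,0,0],[0,0,0],0]
    - [[0,0,0],[0,0,0],0]

```text
clock: 4.6
position: [0.4755, 0.24, 0.1261]
ee_rot: [2.461, 1.953, -0.0]
force: [-0.0, -0.4, -0.4]
width: 0.191
gripper_force: 39.5
```

>>> jog_arm:
  rows:
    - [[0,0,1],[0,0,0],0]
    - [[0,0,3],[0,0,0],0]
    - [[0,0,6],[0,0,0],0]
    - [[0,0,9],[0,0,0],0]
    - [[0,0,12],[0,0,0],0]
    - [[0,0,15],[0,0,0],0]
    - [[0,0,17],[0,0,0],0]
    - [[0,0,17],[0,0,0],0]

```text
clock: 5.6
position: [0.476, 0.2407, 0.2979]
ee_rot: [2.46, 1.953, 0.005]
force: [0.2, 0.2, -1.2]
width: 0.193
gripper_force: 39.5
```

```bash
python3 - <<'E'
from h import *
s,M=st()
from cell import arm
ims=[]
for n in("scene","wrist"):
    d=arm.get_image(n); np.savez(n+"1.npz",**d)
    i=d["img"][:,:,::-1].copy()
    if n=="scene":
        u,v=proj(d,s["position"]+[0,0,-.06])[0].astype(int); i=cv2.resize(i[max(0,v-60):v+90,max(0,u-100):u+100],(640,480)); print(u,v)
    ims.append(cv2.resize(i,(400,300)))
cv2.imwrite("pics/lift.png",np.hstack(ims))
E
```

```text
t 5.6 pos [476.  240.7 297.9] yawY -13.1 tilt [ 0.003  0.002 -1.   ] F [ 0.17  0.25 -1.15] T [-0.027 -0.062  0.017] w 0.193 g 39.5 q7 -1.0
484 226
```

View pics/lift.png

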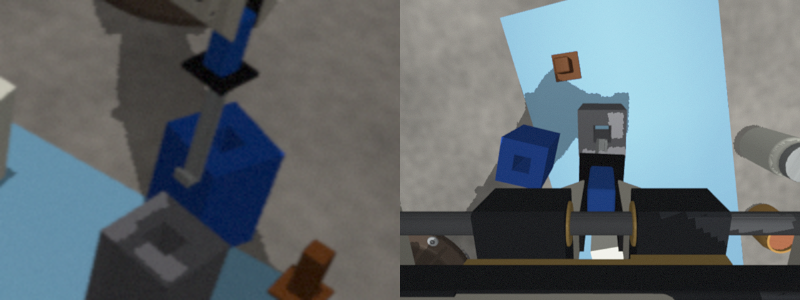

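The left crop shows the lifted tool, blue handle above black collar, with the hook end at (185,175) pointing lower left. The right half is the wrist view, with the hook end over the stand at (602,130).

```bash
python3 - <<'E'
from h import *
d=dict(np.load("scene1.npz")); P=cloud(d).reshape(-1,3)
Rm=R.from_euler("z",-13.1,degrees=True).as_matrix()
Q=(P-[.4757,.2404,0])@Rm
m=(np.abs(Q[:,0])<.03)&(np.abs(Q[:,1])<.03)&(Q[:,2]>.165)&(Q[:,2]<.31)
Q=Q[m]*1000
for a in range(170,310,8):
    q=Q[(Q[:,2]>=a)&(Q[:,2]<a+8)]
    if len(q): print(a,len(q),"med",np.median(q,0).round(1),"min",q.min(0).round(1),"max",q.max(0).round(1))
i=d["img"]
E
```

```text
178 30 med [  3.3   4.9 185. ] min [ -5.6  -5.9 181.8] max [  8.7   8.6 185.9]
186 83 med [  0.7   1.8 190.2] min [ -5.1  -6.3 186. ] max [  8.9   9.1 193.9]
194 37 med [ -2.6   2.7 198.2] min [ -5.6  -5.9 194.3] max [ -0.4   8.7 201.6]
202 37 med [ -2.    2.2 206. ] min [ -4.3  -4.9 202. ] max [ -0.4   8.7 210. ]
210 39 med [ -2.5   2.4 213.4] min [ -4.5  -5.2 210.3] max [-1.00e-01  9.10e+00  2.18e+02]
218 45 med [ -2.7   1.8 221.8] min [ -5.7  -6.1 218.1] max [ -0.6   9.1 226. ]
226 37 med [ -2.4   2.8 230.2] min [ -4.3  -5.8 226.5] max [-2.000e-01  9.000e+00  2.337e+02]
234 46 med [ -2.6   2.4 237.8] min [ -5.8  -6.2 234.1] max [2.000e-01 9.400e+00 2.419e+02]
242 41 med [ -2.5   2.9 246.4] min [ -5.2  -5.7 242.5] max [ -1.    8.9 249.9]
250 47 med [ -2.7   2.5 253.7] min [ -6.   -5.8 250. ] max [ -1.    8.7 257.9]
258 43 med [ -2.6   2.8 262.1] min [ -5.1  -5.8 258.5] max [ -0.5   9.  265.7]
266 2 med [ -3.8   7.5 267.3] min [ -4.7   7.4 266.9] max [ -2.9   7.7 267.6]
282 247 med [ 10.9   9.  289. ] min [-16.5 -18.  285. ] max [ 20.5  19.6 290. ]
290 175 med [  8.5   8.4 291. ] min [-15.5 -15.3 290. ] max [ 20.2  20.2 297.8]
298 94 med [  9.    6.5 302.2] min [ -8.2  -7.7 298. ] max [ 12.1  11.2 306. ]
306 45 med [  8.5   7.2 308.1] min [ -6.6  -7.8 306.3] max [ 11.7  11.  310. ]
```

>>> jog_arm:
  rows:
    - [[0,-2,0],[0,0,-9],0]
    - [[-0.2,-5,0],[0,0,-19],0]
    - [[-0.4,-8,0],[0,0,-29],0]
    - [[-0.6,-12,0],[0,0,-39],0]
    - [[-0.8,-16,0],[0,0,-49],0]
    - [[-0.8,-20,0],[0,0,-59],0]
    - [[-0.8,-22.5,0],[0,0,-69],0]
    - [[-0.8,-23.3,0],[0,0,-79],0]

```text
clock: 6.7
position: [0.4667, 0.0047, 0.2949]
ee_rot: [3.14, -0.072, -0.004]
force: [0.3, 0.4, -0.5]
width: 0.194
gripper_force: 39.5
```

>>> jog_arm:
  rows:
    - [[0,0,0],[0,0,-3.9],0]
    - [[0,0,0],[0,0,-3.9],0]
    - [[0,0,0],[0,0,-3.9],0]

```text
clock: 7.08
position: [0.4672, 0.0071, 0.2956]
ee_rot: [3.137, -0.161, -0.002]
force: [0.3, 0.2, -1.4]
width: 0.195
gripper_force: 39.5
```

```bash
python3 - <<'E'
from h import *
s,M=st()
from cell import arm
d=arm.get_image("wrist"); np.savez("wrist2.npz",**d); w=d["img"][:,:,::-1]
d=arm.get_image("scene"); np.savez("scene2.npz",**d); P=cloud(d).reshape(-1,3)
a=-96; Q=(P-[s["position"][0],s["position"][1],0])@R.from_euler("z",a,degrees=True).as_matrix()
m=(np.abs(Q[:,0])<.03)&(np.abs(Q[:,1])<.03)&(Q[:,2]>.165)&(Q[:,2]<.28); Q=Q[m]*1000
for b in (178,186,200,240):
    q=Q[(Q[:,2]>=b)&(Q[:,2]<b+8)]; print(b,len(q),np.median(q,0).round(1),q.min(0).round(1),q.max(0).round(1))
cv2.imwrite("pics/w2.png",w)
E
```

```text
t 7.08 pos [467.2   7.1 295.6] yawY -95.9 tilt [-0.001 -0.    -1.   ] F [ 0.28  0.17 -1.41] T [-0.    -0.011 -0.037] w 0.195 g 39.5 q7 -1.86
178 31 [ -3.4   6.5 183.6] [ -6.2  -3.9 180. ] [  6.6   9.5 185.8]
186 41 [ -4.4   4.  189.1] [ -6.   -5.2 186.4] [  8.9  10.1 193.2]
200 27 [ -5.2   2.7 204.1] [ -6.8  -5.2 200.1] [ -3.1   8.6 207.6]
240 31 [ -5.5   2.5 244.1] [ -7.3  -6.7 240.2] [ -3.8   9.1 248. ]
```

View pics/w2.png

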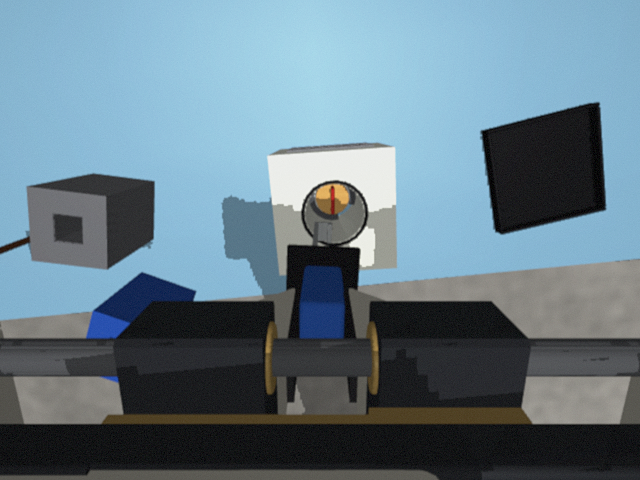

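The wrist view shows the well at (335,210), the red bar from (331,185) to (333,215), and the hook end at (318,233) inside the well's rim outline.

```bash
cat >> h.py <<'E'
def wristcal(d,s):
    M=R.from_rotvec(s["ee_rot"]).as_matrix(); T=np.eye(4); T[:3,:3]=M; T[:3,3]=s["position"]; W=np.linalg.inv(T@d["mount"])
    d["rvec"]=R.from_matrix(W[:3,:3]).as_rotvec(); d["tvec"]=W[:3,3]; return d
E
python3 - <<'E'
from h import *
s,M=st()
d=wristcal(dict(np.load("wrist2.npz")),s); I=d["img"].astype(int)
m=np.zeros((480,640),bool); m[175:225,315:350]=1
red=m&(I[:,:,0]>I[:,:,1]+90)&(I[:,:,1]<100)
uv=np.argwhere(red)[:,::-1]; X=ray(d,uv,.051)[:,:2]*1000
c=X.mean(0); w,V=np.linalg.eigh(np.cov(X.T)); a=V[:,1]*np.sign(V[0,1]); t=(X-c)@a
print(len(uv),uv.min(0),uv.max(0),"bar",c.round(1),c+a*(t.max()+t.min())/2,np.degrees(np.arctan2(a[1],a[0])),np.ptp(t))
P=cloud(d); g=P[140:290,255:400].reshape(-1,3); g=g[(g[:,2]>.11)&(g[:,2]<.12)]; print(cv2.minAreaRect((g[:,:2]*1000).astype(np.float32)))
E
```

```text
t 7.17 pos [467.3   7.2 295.8] yawY -95.9 tilt [-0.001 -0.    -1.   ] F [-0.65 -0.27 -0.42] T [ 0.025  0.045 -0.005] w 0.193 g 39.5 q7 -1.86
49 [331 188] [333 212] bar [471.3  -5. ] [468.53046785  -4.70977774] -5.201773957089687 25.29762247441952
((466.9292297363281, -4.882835388183594), (110.29373168945312, 110.34215545654297), 87.88815307617188)
```

>>> jog_arm:
  rows:
    - [[0,0,-3],[0,0,0],0]
    - [[0,0,-6],[0,0,0],0]
    - [[0,0,-9],[0,0,0],0]
    - [[0,0,-11],[0,0,0],0]
    - [[0,0,-12],[0,0,0],0]
    - [[0,0,-12],[0,0,0],0]
    - [[0,0,-12],[0,0,0],0]

```text
clock: 8.05
position: [0.4681, 0.0071, 0.177]
ee_rot: [-3.137, 0.165, -0.002]
force: [-0.2, -0.6, -0.0]
width: 0.193
gripper_force: 39.5
```

>>> jog_arm:
  rows:
    - [[0,0.1,-0.4],[0,0,0],0]
    - [[0,0.1,-0.8],[0,0,0],0]
    - [[0,0.1,-1.2],[0,0,0],0]
    - [[0,0.1,-1.2],[0,0,0],0]

```text
clock: 8.55
position: [0.4672, 0.0079, 0.1638]
ee_rot: [3.137, -0.165, -0.001]
force: [-0.6, 0.4, -0.3]
width: 0.189
gripper_force: 39.5
```

```bash
python3 -c "from h import *;st()"
```

```text
t 8.55 pos [467.2   7.9 163.8] yawY -96.0 tilt [-0.001 -0.    -1.   ] F [-0.58  0.42 -0.34] T [0.009 0.045 0.01 ] w 0.189 g 39.5 q7 -1.94
```

>>> jog_arm:
  rows:
    - [[0,0,-0.5],[0,0,0],0]
    - [[0,0,-1.0],[0,0,0],0]
    - [[0,0,-1.4],[0,0,0],0]
    - [[0,0,-1.4],[0,0,0],0]
    - [[0,0,-1.4],[0,0,0],0]

```text
clock: 9.18
position: [0.4676, 0.008, 0.1502]
ee_rot: [-3.137, 0.165, -0.0]
force: [0.8, 0.0, -1.0]
width: 0.192
gripper_force: 39.5
```

>>> jog_arm:
  rows:
    - [[0,-0.3,0],[0,0,0],0]
    - [[0,-0.6,0],[0,0,0],0]
    - [[0,-0.9,0],[0,0,0],0]
    - [[0,-1.2,0],[0,0,0],0]
    - [[0,-1.28,0],[0,0,0],0]
    - [[0,-1.28,0],[0,0,0],0]

```text
clock: 9.93
position: [0.4675, -0.0048, 0.1501]
ee_rot: [3.137, -0.165, -0.0]
force: [-0.5, 0.4, -0.8]
width: 0.191
gripper_force: 39.5
```

```bash
python3 -c "from h import *;st()"
```

```text
t 9.93 pos [467.5  -4.8 150.1] yawY -96.0 tilt [-0. -0. -1.] F [-0.51  0.43 -0.81] T [ 0.043  0.008 -0.034] w 0.191 g 39.5 q7 -1.92
```

>>> jog_arm:
  rows:
    - [[0,0,0.5],[0,0,0],0]
    - [[0,0,1.0],[0,0,0],0]
    - [[0,0,1.2],[0,0,0],0]
    - [[0,0,1.3],[0,0,0],0]
    - [[0,0,1.3],[0,0,0],0]

```text
clock: 10.55
position: [0.4674, -0.0049, 0.163]
ee_rot: [3.137, -0.165, -0.0]
force: [0.2, -0.5, -2.4]
width: 0.187
gripper_force: 39.5
```

>>> jog_arm:
  rows:
    - [[0,0,0.1],[0,0,0],0]
    - [[0,0,0.1],[0,0,0],0]
    - [[0,0,0.1],[0,0,0],0]

```text
clock: 10.92
position: [0.4673, -0.0049, 0.1639]
ee_rot: [3.137, -0.165, -0.001]
force: [-0.2, 0.4, -4.6]
width: 0.192
gripper_force: 39.5
```

```bash
python3 -c "from h import *;st()"
```

```text
t 10.93 pos [467.3  -4.9 163.9] yawY -96.0 tilt [-0.001 -0.    -1.   ] F [-0.18  0.38 -4.56] T [-0.004 -0.012  0.005] w 0.192 g 39.5 q7 -1.91
```

>>> jog_arm:
  rows:
    - [[0,0,0],[0,0,3],0]
    - [[0,0,0],[0,0,6],0]
    - [[0,0,0],[0,0,9],0]
    - [[0,0,0],[0,0,12],0]
    - [[0,0,0],[0,0,15],0]
    - [[0,0,0],[0,0,18],0]
    - [[0,0,0],[0,0,21],0]
    - [[0,0,0],[0,0,24],0]

```text
clock: 11.92
position: [0.4674, -0.0048, 0.164]
ee_rot: [-3.102, -0.494, 0.001]
force: [-0.5, 0.4, -5.2]
width: 0.191
gripper_force: 39.5
```

>>> jog_arm:
  rows:
    - [[0,0,0],[0,0,3],0]
    - [[0,0,0],[0,0,6],0]
    - [[0,0,0],[0,0,9],0]
    - [[0,0,0],[0,0,9],0]

```text
clock: 12.42
position: [0.4673, -0.0048, 0.164]
ee_rot: [-3.055, -0.732, 0.0]
force: [-0.5, 0.4, -4.7]
width: 0.194
gripper_force: 39.5
```

```bash
python3 -c "from h import *;st()"
```

```text
t 12.43 pos [467.3  -4.8 164. ] yawY -63.0 tilt [-0.  0. -1.] F [-0.47  0.39 -4.68] T [-0.006 -0.021 -0.059] w 0.194 g 39.5 q7 -1.37
```

>>> jog_arm:
  rows:
    - [[0,0,0],[0,0,3],0]
    - [[0,0,0],[0,0,6],0]
    - [[0,0,0],[0,0,6],0]

```text
clock: 12.8
position: [0.4674, -0.0049, 0.1641]
ee_rot: [-3.013, -0.89, 0.0]
force: [0.1, -0.3, -4.5]
width: 0.194
gripper_force: 39.5
```

>>> jog_arm:
  rows:
    - [[0,0,0],[0,0,3],0]
    - [[0,0,0],[0,0,6],0]
    - [[0,0,0],[0,0,6],0]

```text
clock: 13.18
position: [0.4678, -0.0049, 0.1642]
ee_rot: [2.962, 1.045, 0.001]
force: [1.1, 0.3, -4.3]
width: 0.194
gripper_force: 39.5
```

>>> jog_arm:
  rows:
    - [[0,0,0],[0,0,2],0]
    - [[0,0,0],[0,0,4],0]
    - [[0,0,0],[0,0,4],0]

```text
clock: 13.55
position: [0.4676, -0.0048, 0.1642]
ee_rot: [2.923, 1.152, 0.0]
force: [0.6, 0.2, -3.7]
width: 0.193
gripper_force: 39.5
```

>>> jog_arm:
  rows:
    - [[0,0,0],[0,0,2],0]
    - [[0,0,0],[0,0,4],0]
    - [[0,0,0],[0,0,4],0]

```text
clock: 13.92
position: [0.4675, -0.0048, 0.1642]
ee_rot: [2.881, 1.253, 0.0]
force: [-0.3, -0.8, -2.2]
width: 0.193
gripper_force: 39.5
```

```bash
python3 - <<'E'
from h import *
from cell import arm
s,M=st(); F=[]
for k in range(5):
    d=arm.get_image("wrist"); F.append(arm.observe()["force"][2])
print(np.mean(F),np.std(F))
st(); np.savez("wrist3.npz",**d)
i=d["img"][120:300,220:460,::-1]; cv2.imwrite("pics/w3.png",cv2.resize(i,None,fx=3,fy=3))
E
```

```text
t 13.93 pos [467.5  -4.8 164.2] yawY -43.0 tilt [ 0.  0. -1.] F [-0.34 -0.82 -2.2 ] T [-0.009 -0.045 -0.014] w 0.193 g 39.5 q7 -1.04
-2.047759381557877 0.5027622976658646
t 14.18 pos [467.5  -4.8 164.1] yawY -43.0 tilt [ 0. -0. -1.] F [ 0.98  0.64 -1.94] T [-0.006 -0.053  0.007] w 0.19 g 39.5 q7 -1.04
```

View pics/w3.png

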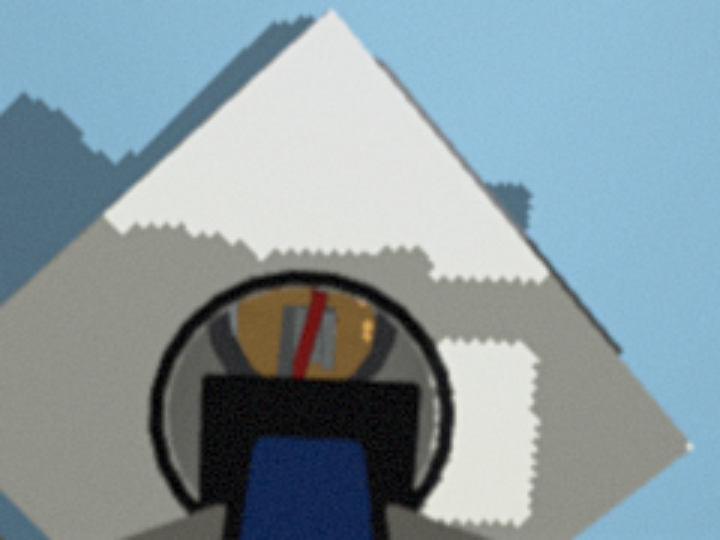

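The wrist crop shows the bar caught between strip and tip at (310,340). Force has dropped to about the weight alone, so I'll try a slow lift.

>>> jog_arm:
  rows:
    - [[0,0,0.15],[0,0,1],0]
    - [[0,0,0.3],[0,0,2],0]
    - [[0,0,0.3],[0,0,2],0]

```text
clock: 14.55
position: [0.4676, -0.0048, 0.1673]
ee_rot: [2.859, 1.303, 0.0]
force: [0.3, 0.9, -2.3]
width: 0.194
gripper_force: 39.5
```

>>> jog_arm:
  rows:
    - [[0,0,0.15],[0,0,0],0]
    - [[0,0,0.3],[0,0,0],0]
    - [[0,0,0.3],[0,0,0],0]

```text
clock: 14.92
position: [0.4676, -0.0048, 0.1703]
ee_rot: [2.859, 1.302, 0.0]
force: [0.2, -0.4, -2.3]
width: 0.193
gripper_force: 39.5
```

>>> jog_arm:
  rows:
    - [[0,0,0.3],[0,0,0],0]
    - [[0,0,0.7],[0,0,0],0]
    - [[0,0,1.2],[0,0,0],0]
    - [[0,0,1.7],[0,0,0],0]
    - [[0,0,2.2],[0,0,0],0]

```text
clock: 15.55
position: [0.4676, -0.0048, 0.1926]
ee_rot: [2.859, 1.302, 0.0]
force: [-0.6, 0.1, -2.3]
width: 0.192
gripper_force: 39.5
```

>>> jog_arm:
  rows:
    - [[0,0,1],[0,0,0],0]
    - [[0,0,2.5],[0,0,0],0]
    - [[0,0,4.2],[0,0,0],0]
    - [[0,0,6],[0,0,0],0]
    - [[0,0,7.8],[0,0,0],0]
    - [[0,0,9.3],[0,0,0],0]
    - [[0,0,10.4],[0,0,0],0]
    - [[0,0,11],[0,0,0],0]

```text
clock: 16.55
position: [0.4676, -0.0048, 0.3028]
ee_rot: [2.859, 1.302, 0.001]
force: [0.8, -0.2, -1.2]
width: 0.193
gripper_force: 39.5
```

>>> jog_arm:
  rows:
    - [[0,0,0],[0,0,0],0]
    - [[0,0,0],[0,0,0],0]
    - [[0,0,0],[0,0,0],0]

```text
clock: 16.92
position: [0.4672, -0.0049, 0.3017]
ee_rot: [-2.858, -1.302, 0.001]
force: [-0.1, -0.1, -2.4]
width: 0.19
gripper_force: 39.5
```

```bash
python3 - <<'E'
from h import *
from cell import arm
s,M=st()
d=arm.get_image("scene"); np.savez("scene4.npz",**d)
u,v=proj(d,s["position"]+[0,0,-.1])[0].astype(int); i=cv2.resize(d["img"][v-90:v+90,u-120:u+120,::-1],None,fx=2.5,fy=2.5); cv2.imwrite("pics/s4.png",i)
E
```

```text
t 16.93 pos [467.2  -4.9 301.7] yawY -41.0 tilt [-0.001  0.    -1.   ] F [-0.11 -0.06 -2.44] T [ 0.032 -0.083  0.014] w 0.19 g 39.5 q7 -0.91
```

View pics/s4.png

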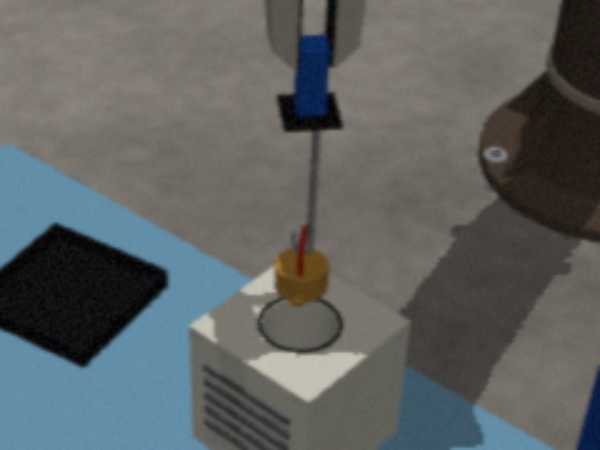

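The picture shows the cartridge (300,275) hanging on the hook clear above the well opening (300,322).

>>> jog_arm:
  rows:
    - [[0,-0.3,0],[0,0,0],0]
    - [[0,-1,0],[0,0,0],0]
    - [[0,-2,0],[0,0,0],0]
    - [[0,-3.5,0],[0,0,0],0]
    - [[0,-5.3,0],[0,0,0],0]
    - [[0.1,-7.3,0],[0,0,0],0]
    - [[0.1,-9.4,0],[0,0,0],0]
    - [[0.1,-11.5,0],[0,0,0],0]

```text
clock: 17.98
position: [0.4683, -0.1217, 0.3021]
ee_rot: [2.859, 1.301, -0.0]
force: [-0.1, 0.7, -1.6]
width: 0.194
gripper_force: 39.5
```

>>> jog_arm:
  rows:
    - [[0,-2.1,0],[0,0,0],0]
    - [[0,-4.2,0],[0,0,0],0]
    - [[0,-6.3,0],[0,0,0],0]
    - [[0.1,-8.2,0],[0,0,0],0]
    - [[0.2,-10,0],[0,0,0],0]
    - [[0.2,-11.4,0],[0,0,0],0]
    - [[0.2,-12.3,0],[0,0,0],0]
    - [[0.2,-12.6,0],[0,0,0],0]

```text
clock: 18.98
position: [0.4705, -0.2462, 0.3021]
ee_rot: [-2.859, -1.302, 0.0]
force: [-0.6, -0.0, -2.0]
width: 0.192
gripper_force: 39.5
```

>>> jog_arm:
  rows:
    - [[0,0,-1],[0,0,0],0]
    - [[0,0,-2.5],[0,0,0],0]
    - [[0,0,-4.5],[0,0,0],0]
    - [[0,0,-6.5],[0,0,0],0]
    - [[0,0,-8.5],[0,0,0],0]
    - [[0,0,-10.3],[0,0,0],0]
    - [[0,0,-11.6],[0,0,0],0]
    - [[0,0,-12.3],[0,0,0],0]

```text
clock: 19.98
position: [0.4701, -0.2454, 0.1781]
ee_rot: [-2.858, -1.303, 0.001]
force: [-0.2, -0.1, -2.1]
width: 0.194
gripper_force: 39.5
```

>>> jog_arm:
  rows:
    - [[0,0,0],[0,0,0],0]
    - [[0,0,0],[0,0,0],0]
    - [[0,0,0],[0,0,0],0]

```text
clock: 20.35
position: [0.4709, -0.246, 0.1797]
ee_rot: [2.858, 1.302, 0.001]
force: [-0.0, 0.5, -2.3]
width: 0.191
gripper_force: 39.5
```

```bash
python3 - <<'E'
from h import *
from cell import arm
s,M=st()
d=arm.get_image("scene"); np.savez("scene5.npz",**d)
u,v=proj(d,s["position"]+[0,0,-.12])[0].astype(int); i=cv2.resize(d["img"][max(0,v-60):v+60,u-80:u+80,::-1],None,fx=4,fy=4); cv2.imwrite("pics/s5.png",i)
E
```

```text
t 20.35 pos [ 470.9 -246.   179.7] yawY -41.0 tilt [ 0.001 -0.001 -1.   ] F [-0.01  0.5  -2.34] T [ 0.003 -0.014  0.001] w 0.191 g 39.5 q7 -0.49
```

View pics/s5.png

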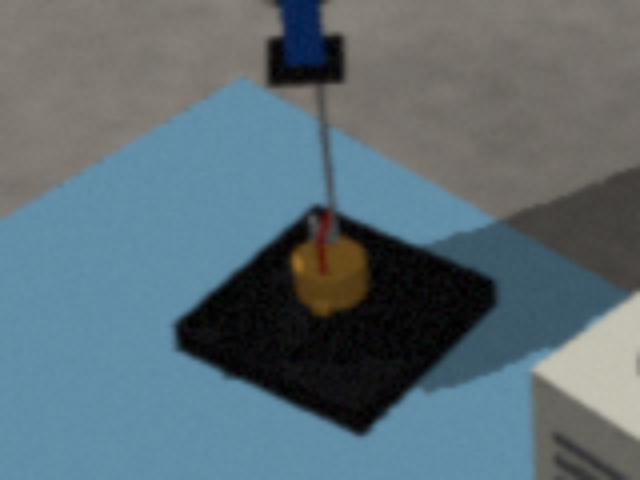

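The picture shows the cartridge hanging near the middle of the tray, above its floor.

>>> jog_arm:
  rows:
    - [[0,0,-0.5],[0,0,0],0]
    - [[0,0,-1.0],[0,0,0],0]
    - [[0,0,-1.5],[0,0,0],0]
    - [[0,0,-1.8],[0,0,0],0]
    - [[0,0,-2.0],[0,0,0],0]
    - [[0,0,-2.15],[0,0,0],0]
    - [[0,0,-2.3],[0,0,0],0]
    - [[0,0,-2.45],[0,0,0],0]

```text
clock: 21.4
position: [0.4707, -0.2458, 0.1548]
ee_rot: [2.859, 1.302, 0.001]
force: [-0.3, 1.1, -0.3]
width: 0.19
gripper_force: 39.5
```

>>> jog_arm:
  rows:
    - [[0,0,-0.1],[0,0,0],0]
    - [[0,0,-0.3],[0,0,0],0]
    - [[0,0,-0.5],[0,0,0],0]
    - [[0,0,-0.7],[0,0,0],0]
    - [[0,0,-0.85],[0,0,0],0]
    - [[0,0,-0.85],[0,0,0],0]
    - [[0,0,-0.85],[0,0,0],0]

```text
clock: 22.28
position: [0.4705, -0.2458, 0.1462]
ee_rot: [2.859, 1.303, 0.0]
force: [-0.0, -0.2, -0.8]
width: 0.189
gripper_force: 39.5
```

```bash
python3 - <<'E'
from h import *
from cell import arm
s,M=st()
d=arm.get_image("scene"); np.savez("scene6.npz",**d)
u,v=proj(d,s["position"]+[0,0,-.10])[0].astype(int); i=cv2.resize(d["img"][max(0,v-40):v+60,u-65:u+65,::-1],None,fx=5,fy=5); cv2.imwrite("pics/s6.png",i)
E
```

```text
t 22.27 pos [ 470.5 -245.8  146.2] yawY -41.0 tilt [ 0. -0. -1.] F [-0.04 -0.21 -0.81] T [ 0.003 -0.048  0.013] w 0.189 g 39.5 q7 -0.51
```

View pics/s6.png

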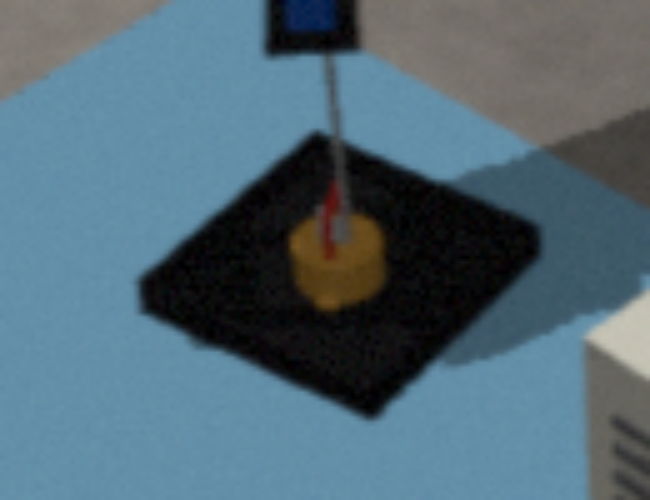

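The cartridge stands upright in the tray, and the hook end is below the bar at (335,225). Next I'll back it out along the hook's −x.

>>> jog_arm:
  rows:
    - [[-0.15,0.13,0],[0,0,0],0]
    - [[-0.3,0.26,0],[0,0,0],0]
    - [[-0.45,0.39,0],[0,0,0],0]
    - [[-0.6,0.52,0],[0,0,0],0]
    - [[-0.6,0.52,0],[0,0,0],0]

```text
clock: 22.95
position: [0.4644, -0.2405, 0.1462]
ee_rot: [2.859, 1.303, -0.0]
force: [-0.7, -1.2, -1.5]
width: 0.191
gripper_force: 39.5
```

>>> jog_arm:
  rows:
    - [[-0.15,0.13,0],[0,0,0],0]
    - [[-0.3,0.26,0],[0,0,0],0]
    - [[-0.45,0.39,0],[0,0,0],0]
    - [[-0.5,0.44,0],[0,0,0],0]
    - [[-0.5,0.44,0],[0,0,0],0]

```text
clock: 23.58
position: [0.4595, -0.2362, 0.1462]
ee_rot: [2.859, 1.302, 0.0]
force: [-0.9, 0.0, -1.3]
width: 0.188
gripper_force: 39.5
```

```bash
python3 - <<'E'
from h import *
from cell import arm
s,M=st()
d=arm.get_image("scene"); np.savez("scene7.npz",**d)
P=cloud(d); I=d["img"].astype(int)
g=P.reshape(-1,3); k=((I[:,:,0]>I[:,:,2]+60)&(I[:,:,0]>120)).reshape(-1)&(abs(g[:,0]-.47)<.05)&(abs(g[:,1]+.246)<.05)
print(k.sum(),g[k].mean(0),g[k].min(0),g[k].max(0))
r=((I[:,:,0]>I[:,:,1]+60)&(I[:,:,1]<80)).reshape(-1)&(abs(g[:,0]-.47)<.05)&(abs(g[:,1]+.246)<.05)
print("red",r.sum(),g[r].round(3)[::3])
u,v=proj(d,s["position"]+[0,0,-.10])[0].astype(int); i=cv2.resize(d["img"][max(0,v-25):v+35,u-40:u+40,::-1],None,fx=8,fy=8); cv2.imwrite("pics/s7.png",i)
E
```

```text
t 23.57 pos [ 459.5 -236.2  146.2] yawY -41.0 tilt [ 0. -0. -1.] F [-0.86  0.04 -1.26] T [-0.051 -0.034  0.013] w 0.188 g 39.5 q7 -0.52
55 [ 0.47844349 -0.25099325  0.03232203] [ 0.46328293 -0.27301701  0.02209358] [ 0.48734183 -0.23721237  0.26991385]
red 22 [[ 0.46  -0.252  0.047]
 [ 0.426 -0.29   0.003]
 [ 0.461 -0.253  0.04 ]
 [ 0.461 -0.253  0.037]
 [ 0.473 -0.243  0.047]
 [ 0.478 -0.24   0.049]
 [ 0.478 -0.241  0.046]
 [ 0.481 -0.238  0.039]]
```

View pics/s7.png

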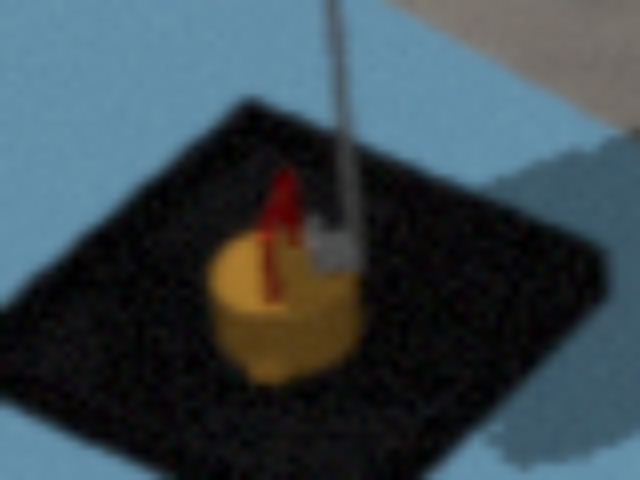

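The hook end (335,250) is now beside the loop, clear of the red bar. I'll lift away and go back to the stand.

>>> jog_arm:
  rows:
    - [[-0.2,0.17,0],[0,0,0],0]
    - [[-0.2,0.17,0.3],[0,0,0],0]
    - [[-0.2,0.17,0.9],[0,0,0],0]
    - [[-0.2,0.17,1.8],[0,0,0],0]
    - [[-0.2,0.17,4],[0,0,0],0]
    - [[-0.2,0.17,8],[0,0,0],0]
    - [[-0.2,0.17,12],[0,0,0],0]
    - [[-0.2,0.17,15.8],[0,0,0],0]

```text
clock: 24.62
position: [0.4575, -0.2344, 0.3063]
ee_rot: [2.858, 1.302, 0.001]
force: [0.5, -0.8, -0.4]
width: 0.195
gripper_force: 39.5
```

>>> jog_arm:
  rows:
    - [[0.2,4,0],[0,0,4],0]
    - [[0.4,9,0],[0,0,8],0]
    - [[0.6,14,0],[0,0,12],0]
    - [[0.8,19,0],[0,0,16],0]
    - [[1,24,0],[0,0,20],0]
    - [[1.2,29,0],[0,0,24],0]
    - [[1.5,34,0],[0,0,27.9],0]
    - [[1.8,39,0],[0,0,27.9],0]

```text
clock: 25.62
position: [0.4755, 0.1569, 0.305]
ee_rot: [2.459, 1.953, 0.001]
force: [0.2, -0.2, -0.7]
width: 0.192
gripper_force: 39.5
```

>>> jog_arm:
  rows:
    - [[0,4,0],[0,0,0],0]
    - [[0,7,0],[0,0,0],0]
    - [[0,8.4,0],[0,0,0],0]
    - [[0,8.4,0],[0,0,0],0]
    - [[0,8.4,0],[0,0,0],0]

```text
clock: 26.25
position: [0.4759, 0.238, 0.3042]
ee_rot: [2.462, 1.951, -0.001]
force: [0.0, -0.6, -0.8]
width: 0.192
gripper_force: 39.5
```

```bash
python3 -c "from h import *;st()"
```

```text
t 26.25 pos [475.9 238.  304.2] yawY -13.2 tilt [ 0.    -0.001 -1.   ] F [ 0.05 -0.58 -0.79] T [-0.048 -0.097  0.018] w 0.192 g 39.5 q7 -1.01
```

>>> jog_arm:
  rows:
    - [[0,0.1,-2],[0,0,0],0]
    - [[0,0.1,-4.5],[0,0,0],0]
    - [[0,0.1,-6],[0,0,0],0]
    - [[0,0.1,-7],[0,0,0],0]
    - [[0,0.1,-8],[0,0,0],0]
    - [[0,0.1,-9],[0,0,0],0]

```text
clock: 27.0
position: [0.4758, 0.2406, 0.2139]
ee_rot: [2.46, 1.953, 0.001]
force: [-0.8, 1.1, -1.0]
width: 0.192
gripper_force: 39.5
```

>>> jog_arm:
  rows:
    - [[0,0,-2],[0,0,0],0]
    - [[0,0,-4],[0,0,0],0]
    - [[0,0,-6],[0,0,0],0]
    - [[0,0,-7.5],[0,0,0],0]
    - [[0,0,-8.2],[0,0,0],0]
    - [[0,0,-8.6],[0,0,0],0]
    - [[0,0,-8.7],[0,0,0],0]
    - [[0,0,-8.7],[0,0,0],0]

```text
clock: 28.0
position: [0.4758, 0.2407, 0.1275]
ee_rot: [2.46, 1.953, 0.001]
force: [-0.0, -0.4, -0.7]
width: 0.193
gripper_force: 39.5
```

```bash
python3 -c "from h import *;st()"
```

```text
t 28.0 pos [475.8 240.7 127.5] yawY -13.1 tilt [ 0.001  0.    -1.   ] F [-0.04 -0.39 -0.68] T [-0.019 -0.073 -0.001] w 0.193 g 39.5 q7 -1.14
```

>>> jog_arm:
  rows:
    - [[0,-0.15,-0.1],[0,0,0],0]
    - [[0,-0.15,-0.13],[0,0,0],0]
    - [[0,-0.15,-0.13],[0,0,0],0]
    - [[0,-0.15,-0.13],[0,0,0],0]

```text
clock: 28.5
position: [0.4757, 0.2388, 0.1261]
ee_rot: [2.46, 1.953, 0.0]
force: [-0.5, -2.4, 3.5]
width: 0.19
gripper_force: 39.5
```

>>> jog_arm:
  rows:
    - [[0,0,0],[0,0,0],1]
    - [[0,0,0],[0,0,0],1]
    - [[0,0,0],[0,0,0],1]
    - [[0,0,0],[0,0,0],1]
    - [[0,0,0],[0,0,0],1]
    - [[0,0,0],[0,0,0],1]
    - [[0,0,0],[0,0,0],1]
    - [[0,0,0],[0,0,0],1]

```text
clock: 29.5
position: [0.4755, 0.239, 0.1258]
ee_rot: [2.461, 1.953, 0.0]
force: [0.4, -0.3, 0.5]
width: 0.985
gripper_force: 0.0
```

>>> jog_arm:
  rows:
    - [[0,0,1],[0,0,0],1]
    - [[0,0,3],[0,0,0],1]
    - [[0,0,6],[0,0,0],1]
    - [[0,0,10],[0,0,0],1]
    - [[0,-4,15],[0,0,0],1]
    - [[0,-9,19],[0,0,0],1]
    - [[0,-12,20],[0,0,0],1]
    - [[0,-12,20],[0,0,0],1]

```text
clock: 30.5
position: [0.4764, 0.1165, 0.3276]
ee_rot: [2.463, 1.946, 0.003]
force: [-0.2, 0.2, -0.0]
width: 0.999
gripper_force: 0.0
```

```bash
python3 - <<'E'
from h import *
from cell import arm
st()
d=arm.get_image("scene"); P=cloud(d); I=d["img"].astype(int)
g=P.reshape(-1,3); b=(I[:,:,2]>I[:,:,0]+50).reshape(-1)&(abs(g[:,0]-.476)<.03)&(abs(g[:,1]-.24)<.03)
print("handle",b.sum(),g[b&(g[:,2]>.155)].mean(0),g[b][:,2].max())
k=((I[:,:,0]>I[:,:,2]+50)&(I[:,:,0]>110)).reshape(-1)&(abs(g[:,0]-.47)<.05)&(abs(g[:,1]+.246)<.05)&(g[:,2]<.1)
print("cart",k.sum(),g[k].mean(0),g[k].min(0),g[k].max(0))
cv2.imwrite("pics/end.png",d["img"][:,:,::-1])
E
```

```text
t 30.5 pos [476.4 116.5 327.6] yawY -13.4 tilt [ 0.003 -0.001 -1.   ] F [-0.19  0.2  -0.  ] T [-0.064 -0.055 -0.049] w 0.999 g 0.0 q7 -0.73
handle 385 [0.4787812  0.24042398 0.16189242] 0.16583977081482681
cart 168 [ 0.47148156 -0.24399534  0.02679925] [ 0.43637515 -0.26652124  0.00601143] [ 0.49063067 -0.22605137  0.05018161]
```

View pics/end.png

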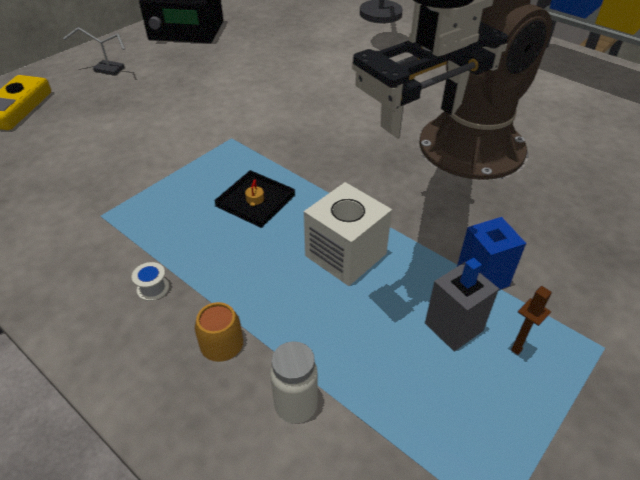

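The cartridge stands upright in the tray (254,193), the tool hangs in the grey stand (470,278), and the bystanders look unmoved.

```bash
python3 -c "
from cell import arm
print(arm.sign_off())"
```

```text
the job is handed in; nothing more can be done
None
```

The job is handed in at about 30 s: the cartridge stands upright in the black tray and the hook tool hangs back in its stand, both checked in the last camera picture, though the hand-in returned no verdict.

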